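Stripe up, then hold the reader key half-pressed

ROBOT

A 6-joint arm with a two-finger parallel gripper is mounted at the origin on the work surface. World frame = base frame: x ahead of the robot, y to its left, z up, the work surface at z = 0. Lengths are in m, angles in rad, forces in N, time in s.
With the tool pointing down it reaches from about 0.375 to 0.9 m from the base axis. Payload 3.1 kg.
Tool frame: the origin (TCP) lies midway between the tips of the shut fingers; the grasp point (between the pads) lies 19 mm behind it; x points along the fingers, z is the direction in which the jaws open and shut, and the axes are right-handed (so a half turn about x gives the same grasp; the last joint's range is limited). The gripper opens to 87 mm and grips with 3 to 60 N. Pads are 19 mm wide; open, the fingers measure 117 mm over their backs; the gripper's body (75 mm by 190 mm) begins 51 mm behind the grasp point.
Start: joints at [-1.286, 0.527, 1.433, -0, 1.181, -0.178], TCP at [0.28, -0.559, 0.223] pointing down, gripper open.
Joint ranges: [-3.08, 3.08], [-0.75, 2.2], [0.22, 2.44], [-1.43, 4.57], [0, 2.65], [-2.85, 2.85]. Speed limits (rad/s): [2.79, 2.79, 3.14, 3.14, 3.14, 3.14].

INTERFACE

Orientations are given as a unit quaternion [x, y, z, w].
In Python, from rig import robot, optics, workorder gives the robot as it stands.
- The arm moves only by the tool arm_command, never from a script. Its argument "plan" is a list of rows, each a list of 7 numbers: the shift along the tool's x, y, z in cm, then the turn, a rotation vector about the tool's x, y, z in rad, then the finger opening in cm, from 0 to 8.7. In form: [[x, y, z, ax, ay, az, gripper], ...]. A call has 1 to 12 rows; each row shifts and turns the pose as measured when the row begins, along the tool's axes as they then stand; what a row does not reach is not made up. A row lasts 1/8 s, in which the tool goes at most 62.5 mm and 10.7 degrees, less where a joint would pass 70% of its speed; a pose out of reach is approached as far as the arm can. A call with a gripper value outside its range is refused whole. The fingers move at their own pace and stop on an object; "grip_force" is the grip in N (left out, the last holds). Time passes only in rows, so rows that do not move let the fingers close. It gives the time, the measured TCP pose, the force and the opening at its end, in the units of the state.
- robot.get_obs(): the state, without advancing time (a new reading comes with each control period).
- optics.camera(name): name is "scene" or "top" or "wrist"; returns (picture, depth): 400x640x3 uint8, blue, green, red; 400x640 float32, m along the optical axis (not along the pixel's ray), 0 where there is no reading.
- optics.camera_info(name): a dict with "mtx" (3x3 intrinsics, pixels), "position" and "rotation" of the camera in the world; the wrist camera has in their place "tool_from_camera" (4x4, takes a point from camera to tool coordinates, whose origin is the TCP and whose axes are the tool frame's). Camera axes: x right, y down, z forward; pixel columns grow to the right and rows downward; lengths in m; the calibration is good to about 2 mm. The wrist camera is an equidistant fisheye: a pixel r from the principal point sees the ray r / f radians off the axis. A picture is of the moment at which its call begins: read the wrist's pose just before it. camera_info takes no time and is no camera call.
- workorder.hand_in(): hands the job in, once; it reports no verdict.
The state is a dict: "time": time; "q": joint angles; "joint_velocities": joint speeds; "joint_torque": joint torques, N m; "position": TCP position; "tool_rot": TCP orientation; "ft_force": force on the tool from outside, world axes, zero at the start; "moment": the same for the moment, N m; "grip_width": finger opening in m.
Only numpy, scipy, OpenCV 4.12 (cv2) and the standard library are available. Lean on these libraries where they do the work, as an engineer would, in place of code of your own. Each camera call takes 0.05 s, during which the arm holds its last target. There are 200 camera calls.

TASK

Roll the yellow capacitor along its mat, without lifting it, until its black stripe is straight on top, and leave it lying there on the mat. Then press the reader console's black rubber key half way down (8 mm, the middle of the green band level with the console's top), never to the bottom, and finish while still holding it there with the fingers, so that the reader can take its picture. Leave the other parts, the carousel and its knob alone.

Things in the scene. Friction and masses are not known exactly. Their poses are not given: they have to be found in the camera images.
- capacitor: Yellow plastic cylinder 32 mm across, 60 mm long, 60 g, loose on the mat in any heading. Origin at its centre, 16 mm above the mat's top; x along its axis; z points out through the middle of its black lengthwise stripe (14 mm wide), 1.15 rad from straight up at the start. Each end has a black mark towards the stripe. It rolls easily, half as far as fingers that drag its top, and stays where left.
- mat: Pale blue-grey rolling mat with a white border line, fixed, 180 x 180 mm, 3 mm thick, on the table top (z = 0). Origin at the centre of its underside, z up, x and y along its sides.
- console: White reader console, fixed, 100 (x) x 110 (y) mm, 40 mm high, flat top, z up. Origin at the centre of its underside. The black key stands on its top, centred 10 mm from the console's centre towards its own -x side. Console and mat can change places.
- key_top (a point): Centre of the top face of the black rubber key, 40 x 40 mm, standing 20 mm above the console's top (60 mm above the table) when free and sinking with it. A green band runs round the key from 6 to 10 mm above the console's top when free.
- key (a joint): Travel of the key straight down in m: 0 free, 0.008 half way, 0.016 at the bottom stop. Its spring takes about 1 N to start, 5 N half way and 9 N at the bottom, and lifts the key again when let go.
- board: Violet circuit board, loose bystander, 100 x 70 mm, 4 mm thick with parts to 12 mm high; origin at the centre of its underside.
- cell_holder: Nickel-plated coin cell holder, loose bystander, about 32 mm across and 8 mm high; origin at the centre of its underside.
- driver: Screwdriver, loose bystander, about 160 mm long, lying on the table.
- solder_spool: Blue spool, loose bystander, 56 mm in diameter, 35 mm high; origin at the centre of its underside.
- carousel (a joint): Turn in rad of the white and orange plastic carousel (140 mm disc, 59 mm high) on the left; to be left alone.
- index_knob (a joint): Turn in rad of the fluted aluminium knob (70 mm in diameter, top 63 mm above the table) beside the carousel; to be left alone.
There are look-alikes about, which are no part of the job. Of the things shaped like the capacitor, the yellow one is meant.

How it is judged:
On the way, in this order (a step that is already met when the one before it is completed fails the run):
1. the capacitor has been rolled along the mat (at least 8 mm) and lies still on it with the stripe on top, within 15 degrees, no finger on it (angle between capacitor's own z axis and vertical below 0.27 rad and height (world z) of capacitor below 0.025 m and distance of capacitor from where it was at the start of the episode above 0.008 m and linear speed of capacitor below 0.01 m/s and contact force between the fingers and capacitor below 0.05 N and x of capacitor in the frame of mat between -0.085 and 0.085 m and y of capacitor in the frame of mat between -0.085 and 0.085 m), for 0.2 s.
2. the key is held half way down by the fingers (value of joint key between 0.0055 and 0.0105 m and contact force between the fingers and console above 1.5 N), for 0.5 s.
At the end, for the whole second after the job is handed in: The capacitor lies still on the mat (its centre within 85 mm of the mat's centre along each side) with its stripe on top within 15 degrees, and the fingers hold the key still at 8 mm of travel, 2.5 mm more or less, pressing with more than 1.5 N (all of step 2 and angle between capacitor's own z axis and vertical below 0.27 rad and height (world z) of capacitor below 0.025 m and x of capacitor in the frame of mat between -0.085 and 0.085 m and y of capacitor in the frame of mat between -0.085 and 0.085 m and linear speed of capacitor below 0.01 m/s and velocity of joint key between -0.01 and 0.01 m/s); the arm keeps its last pose, push and grip.
It fails at once if the capacitor is lifted (more than 10 mm off the mat) (height (world z) of capacitor above 0.029 m).
It fails at once if the key is pushed nearly to the bottom (over 14 mm) (value of joint key above 0.014 m).
It fails at once if a bystander is moved more than 20 mm (distance of any of board, cell_holder, driver, solder_spool from where it was at the start of the episode above 0.02 m).
It fails at once if the carousel or its knob is turned (velocity of joint any of carousel, index_knob above 0.2 rad/s or velocity of joint any of carousel, index_knob below -0.2 rad/s).
It also fails if it takes over 48 s, if anything falls off the work surface, if the arm or the gripper's body presses on something with over 40 N, if the wrist force passes 120 N, or if a joint passes its speed limit or range.

## Working session

There is one attempt and no reset: what is moved stays moved. The work goes in short steps, Python scripts to look and compute and a tool call to move; the robot and the scene stay as the last step left them, time stands still between calls to the robot, and variables do not carry over. Pictures are saved under pics/ and viewed, about 8 in all and at most 12, crops included, and the job is handed in when it is done.

Besides the shell and the picture viewer there is one more tool, called as name(argument=value, ...), one argument or row to a line, values as JSON. arm_command: Moves the arm, as the interface text tells. Its arguments: {"type":"object","properties":{"plan":{"type":"array"},"grip_force":{"type":"number"}},"required":["plan"]}

```bash
mkdir -p pics; ls; python3 - <<'E'
from rig import robot, optics, workorder
import cv2,numpy as np
np.set_printoptions(precision=4,suppress=True)
print(robot.get_obs())
for n in ["top","scene"]:
    p,d=optics.camera(n); cv2.imwrite(f"pics/{n}0.png",p); np.save(f"pics/{n}0.npy",d); print(n,optics.camera_info(n))
print(optics.camera_info("wrist"))
E
```

```text
pics
{'time': 0.0, 'q': array([-1.2855,  0.5285,  1.4339, -0.    ,  1.1814, -0.1785]), 'joint_velocities': array([ 0.0007,  0.0001, -0.0012, -0.0013,  0.0011, -0.0001]), 'joint_torque': array([ -0.0009, -44.0043, -17.6593,   0.0634,   0.0583,  -0.0001]), 'position': array([ 0.2794, -0.5583,  0.2216]), 'tool_rot': array([ 0.3722,  0.6021, -0.3712,  0.6009]), 'ft_force': array([ 0.3564,  0.3963, -1.0108]), 'moment': array([-0.0326, -0.0103, -0.0215]), 'grip_width': 0.0869239982208358}
top {'mtx': array([[496.0854,   0.    , 322.4697],
       [  0.    , 496.0854, 202.0582],
       [  0.    ,   0.    ,   1.    ]]), 'position': array([ 0.3642, -0.0178,  1.5415]), 'rotation': array([ 0.7125, -0.6999,  0.0295, -0.0415])}
scene {'mtx': array([[394.5088,   0.    , 322.2249],
       [  0.    , 394.5088, 201.9342],
       [  0.    ,   0.    ,   1.    ]]), 'position': array([ 0.9437, -0.6199,  0.7957]), 'rotation': array([ 0.8759,  0.2799, -0.1171, -0.3752])}
{'mtx': array([[309.7069,   0.    , 315.9401],
       [  0.    , 309.7069, 203.603 ],
       [  0.    ,   0.    ,   1.    ]]), 'tool_from_camera': array([[-0.0013, -0.2432,  0.97  , -0.1621],
       [-0.0001, -0.97  , -0.2432,  0.0656],
       [ 1.    , -0.0004,  0.0013,  0.0001],
       [ 0.    ,  0.    ,  0.    ,  1.    ]])}
```

View pics/top0.png

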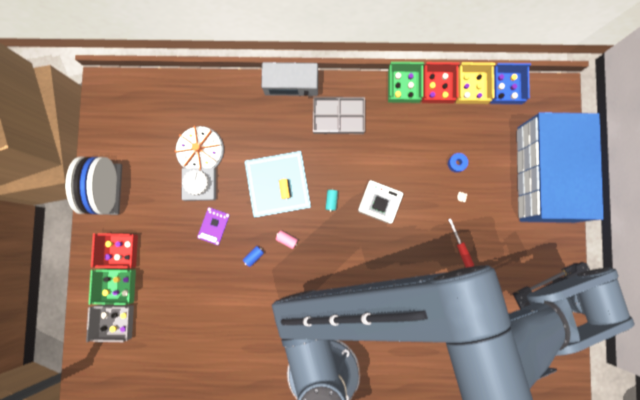

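View pics/scene0.png

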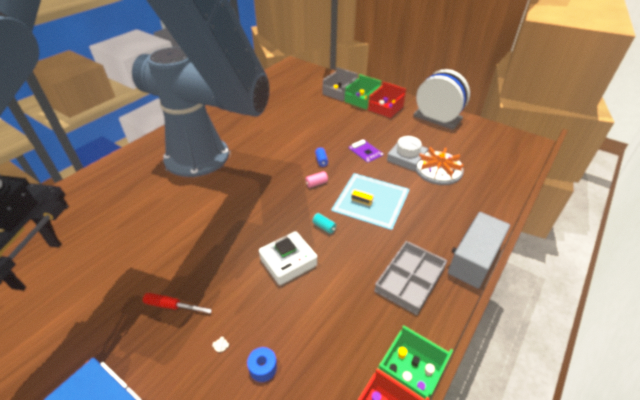

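Cylinders in the top view are yellow (285,188) on the mat, teal (331,200), pink (287,240) and blue (253,256). I choose the yellow one. The white console is at (381,201) and its black key at about (381,204).

```bash
cat > h.py <<'E'
import cv2,numpy as np
from scipy.spatial.transform import Rotation as R
from rig import robot, optics, workorder
np.set_printoptions(precision=4,suppress=True)
def ray(name,uv,obs=None):
    i=optics.camera_info(name);K=i["mtx"];uv=np.atleast_2d(np.float64(uv))
    a=(uv-K[:2,2])/[K[0,0],K[1,1]]
    if name!="wrist":
        Rm=R.from_quat(i["rotation"]).as_matrix(); return i["position"],np.c_[a,np.ones(len(a))]@Rm.T
    r=np.linalg.norm(a,axis=1,keepdims=True); d=np.c_[a/np.maximum(r,1e-9)*np.sin(r),np.cos(r)]
    T=i["tool_from_camera"];Rt=R.from_quat(obs["tool_rot"]).as_matrix()
    return obs["position"]+Rt@T[:3,3], d@(Rt@T[:3,:3]).T
def plane(name,uv,z,obs=None):
    o,d=ray(name,uv,obs); return o+d*((z-o[2])/d[:,2])[:,None]
def blob(mask,near):
    c,_=cv2.findContours(mask.astype(np.uint8),cv2.RETR_EXTERNAL,cv2.CHAIN_APPROX_NONE)
    c=[x for x in c if len(x)>6]
    return min(c,key=lambda x:np.linalg.norm(x[:,0].mean(0)-near))
E
python3 - <<'E'
from h import *
p=cv2.imread("pics/top0.png");h=cv2.cvtColor(p,cv2.COLOR_BGR2HSV)
yel=cv2.inRange(h,(18,130,120),(35,255,255))
c=blob(yel,(285,188));r=cv2.minAreaRect(c);print("yel",r,plane("top",cv2.boxPoints(r),.03))
x=plane("top",[r[0]],.03);print(x)
mat=cv2.inRange(h,(80,15,150),(110,120,255));c=blob(mat,(278,184));r=cv2.minAreaRect(c);print("mat",r);b=plane("top",cv2.boxPoints(r),.003);print(b,b.mean(0),np.linalg.norm(b[1]-b[0]))
w=cv2.inRange(h,(0,0,185),(180,45,255));c=blob(w,(381,201));r=cv2.minAreaRect(c);print("con",r);b=plane("top",cv2.boxPoints(r),.04);print(b,b.mean(0),np.linalg.norm(b[1]-b[0]))
k=cv2.inRange(h,(0,0,0),(180,255,60));c=blob(k,(381,204));r=cv2.minAreaRect(c);print("key",r);b=plane("top",cv2.boxPoints(r),.06);print(b,b.mean(0))
cv2.imwrite("pics/crop.png",np.hstack([cv2.resize(p[145:225,240:410],None,fx=4,fy=4,interpolation=2)]))
E
```

```text
yel ((287.5, 188.0), (16.263456344604492, 1.2727923393249512), 81.8698959350586) [[0.5826 0.1236 0.03  ]
 [0.5832 0.1198 0.03  ]
 [0.5334 0.1114 0.03  ]
 [0.5328 0.1153 0.03  ]]
[[0.558  0.1175 0.03  ]]
mat ((277.00836181640625, 183.29856872558594), (46.549530029296875, 47.61962890625), 80.27242279052734)
[[0.6344 0.2413 0.003 ]
 [0.6624 0.094  0.003 ]
 [0.5176 0.066  0.003 ]
 [0.4899 0.2119 0.003 ]] [0.5761 0.1533 0.003 ] 0.14994693676985535
con ((380.2680358886719, 201.60308837890625), (37.26202392578125, 33.95941925048828), 21.037511825561523)
[[ 0.4906 -0.0956  0.04  ]
 [ 0.5883 -0.1316  0.04  ]
 [ 0.5489 -0.2376  0.04  ]
 [ 0.4518 -0.2011  0.04  ]] [ 0.5199 -0.1665  0.04  ] 0.10413072652650453
key ((458.93023681640625, 271.70709228515625), (4.308141708374023, 51.41975784301758), 76.60750579833984)
[[ 0.3012 -0.3224  0.06  ]
 [ 0.3388 -0.4696  0.06  ]
 [ 0.3266 -0.4723  0.06  ]
 [ 0.289  -0.3253  0.06  ]] [ 0.3139 -0.3974  0.06  ]
```

View pics/crop.png

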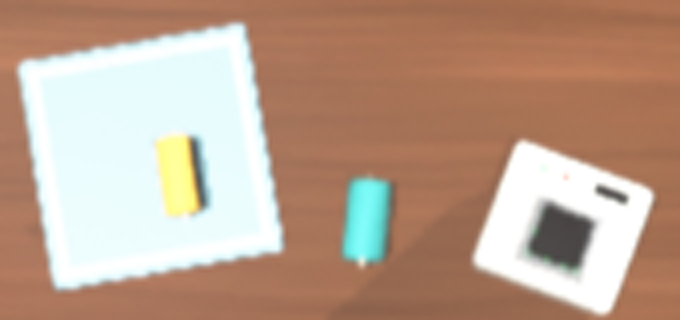

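```bash
cat >> h.py <<'E'
def togo(target,yaw):
    """target TCP; tool x down, tool y at heading yaw; prints shift (cm) in current tool axes and turn about tool x"""
    o=robot.get_obs();M=R.from_quat(o["tool_rot"]).as_matrix()
    d=np.array(target)-o["position"]
    x=np.array([0,0,-1.]);y=np.array([np.cos(yaw),np.sin(yaw),0]);T=np.c_[x,y,np.cross(x,y)]
    print("t",o["time"],"pos",o["position"],"yaxis heading",np.arctan2(M[1,1],M[0,1]),"q",o["q"],"F",o["ft_force"])
    print("shift now cm",M.T@d*100,"shift in goal axes cm",T.T@d*100,"rotvec",R.from_matrix(M.T@T).as_rotvec())
E
python3 - <<'E'
from h import *
for a in (0.165,0.165+np.pi): togo([.557,.125,.13],a)
E
```

```text
t 0.1 pos [ 0.2794 -0.5583  0.2217] yaxis heading 0.4638039338968886 q [-1.2855  0.5284  1.4338 -0.      1.1814 -0.1785] F [-0.2465 -0.1662  0.6555]
shift now cm [  9.2789  55.3898 -48.6781] shift in goal axes cm [  9.167   38.6034 -62.8444] rotvec [ 0.2988 -0.002  -0.    ]
t 0.1 pos [ 0.2794 -0.5583  0.2217] yaxis heading 0.4638039338968886 q [-1.2855  0.5284  1.4338 -0.      1.1814 -0.1785] F [-0.2465 -0.1662  0.6555]
shift now cm [  9.2789  55.3898 -48.6781] shift in goal axes cm [  9.167  -38.6034  62.8444] rotvec [-2.8428  0.0001 -0.0028]
```

arm_command(
  plan=[
    [0,0,0,0.15,0,0,0],
    [0,0,0,0.15,0,0,0],
    [0,3.2,-5.2,0,0,0,0],
    [0,3.2,-5.2,0,0,0,0],
    [0,3.2,-5.2,0,0,0,0],
    [0,3.2,-5.2,0,0,0,0],
    [0,3.2,-5.2,0,0,0,0],
    [0,3.2,-5.2,0,0,0,0],
    [0,3.2,-5.2,0,0,0,0],
    [0,3.2,-5.2,0,0,0,0],
    [0,3.2,-5.2,0,0,0,0],
    [0,3.2,-5.2,0,0,0,0],
  ],
  grip_force=20,
)

```text
time: 1.6
position: [0.5214, 0.0139, 0.2194]
tool_rot: [0.464, 0.536, -0.462, 0.533]
ft_force: [1.0, -1.1, 0.3]
grip_width: 0.0006
```

```bash
python3 - <<'E'
from h import *
togo([.557,.125,.13],.165)
E
```

```text
t 1.6 pos [0.5214 0.0139 0.2194] yaxis heading 0.14260631782531652 q [-0.19    0.3935  1.6931  0.0044  1.0569  1.236 ] F [ 1.0367 -1.106   0.3462]
shift now cm [  8.9772   5.1114 -10.4478] shift in goal axes cm [  8.9355   5.34   -10.3689] rotvec [-0.0224 -0.0043  0.0005]
```

arm_command(
  plan=[
    [3,1.8,-3.5,0,0,0,0],
    [3,1.8,-3.5,-0.02,0,0,0],
    [3,1.6,-3.5,0,0,0,0],
    [0,0,0,0,0,0,0],
  ],
)

```text
time: 2.1
position: [0.5593, 0.1339, 0.1268]
tool_rot: [0.457, 0.541, -0.454, 0.54]
ft_force: [-0.5, 0.1, -0.1]
grip_width: 0.0007
```

```bash
python3 - <<'E'
from h import *
togo([.557,.125,.13],.165)
p,d=optics.camera("wrist");cv2.imwrite("pics/w1.png",p)
E
```

```text
t 2.1 pos [0.5593 0.1339 0.1268] yaxis heading 0.17050160555922617 q [0.0389 0.5872 1.6484 0.0044 0.9047 1.4365] F [-0.4543  0.083  -0.0712]
shift now cm [-0.3227 -0.376   0.8376] shift in goal axes cm [-0.3193 -0.372   0.8407] rotvec [ 0.0055 -0.0033 -0.0018]
```

View pics/w1.png

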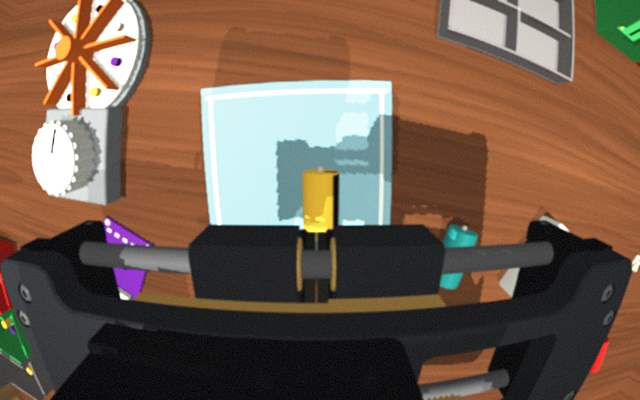

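The wrist view shows the capacitor at (319,200), heading straight up the image, with the stripe on its right (337,200). Its near end is hidden by the gripper, so I back off and measure.

arm_command(
  plan=[
    [0,-4,0.8,0,0,0,0],
    [0,-4,0,0,0,0,0],
    [0,0,0,0,0,0,0],
  ],
)

```text
time: 2.52
position: [0.4816, 0.1081, 0.1294]
tool_rot: [0.459, 0.539, -0.454, 0.541]
ft_force: [0.3, 0.0, -0.0]
grip_width: 0.0004
```

```bash
cat > meas.py <<'E'
from h import *
import sys
o=robot.get_obs();p,d=optics.camera("wrist");cv2.imwrite(f"pics/{sys.argv[1]}.png",p)
h=cv2.cvtColor(p,cv2.COLOR_BGR2HSV)
yel=cv2.inRange(h,(15,120,80),(38,255,255)); drk=cv2.inRange(h,(0,0,0),(180,255,70))
near=plane  # noqa
c=max(cv2.findContours(cv2.morphologyEx(yel[:215],cv2.MORPH_CLOSE,np.ones((9,9))),0,1)[0],key=lambda c:cv2.contourArea(c) if 230<c[:,0,0].mean()<420 else 0)
r=cv2.minAreaRect(c);print("yel px",r)
for z in (.019,.035):
    b=plane("wrist",cv2.boxPoints(r),z,o);print(z,"box",b[:,:2].tolist(),"c",b.mean(0))
x,y,w,hh=cv2.boundingRect(c)
cv2.imwrite(f"pics/{sys.argv[1]}c.png",cv2.resize(p[max(0,y-15):y+hh+25,max(0,x-30):x+w+30],None,fx=4,fy=4,interpolation=2)); print("crop off",x-30,y-15)
togo(b.mean(0),.165)
E
python3 meas.py w2
```

```text
yel px ((305.5, 113.0), (70.0, 35.0), 90.0)
0.019 box [[0.5869185895564349, 0.1500937280097163], [0.5917217361636135, 0.11997952037667517], [0.5304531789259519, 0.10957331368232644], [0.5254502259398279, 0.13995895604963804]] c [0.5586 0.1299 0.019 ]
0.035 box [[0.5844721257823366, 0.1482428925797518], [0.5889936839126299, 0.11989415549206557], [0.5313170469565034, 0.11009802134658213], [0.5266073962629195, 0.13870228008079696]] c [0.5578 0.1292 0.035 ]
crop off 258 63
t 2.575 pos [0.4846 0.1081 0.1298] yaxis heading 0.16724217843140887 q [-0.0072  0.4972  1.8491  0.0027  0.7839  1.3944] F [-0.1139  0.1112  0.7242]
shift now cm [ 9.5717  7.4692 -0.8652] shift in goal axes cm [ 9.4849  7.5772 -0.8816] rotvec [ 0.0022  0.0001 -0.0115]
```

View pics/w2c.png

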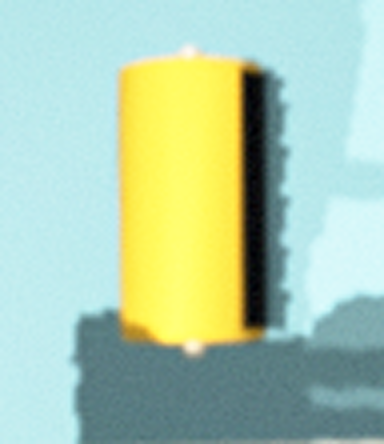

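arm_command(
  plan=[
    [0,4,-0.2,0,0,0,0],
    [3,3.5,-0.1,0,0,0,0],
    [3,0,0,0,0,0,0],
    [2,0,0,0,0,0,0],
    [0,0,0,0,0,0,0],
    [0,0,0,0,0,0,0],
  ],
)

```text
time: 3.32
position: [0.5758, 0.1197, 0.0551]
tool_rot: [0.467, 0.529, -0.45, 0.548]
ft_force: [-0.0, -0.5, 0.0]
grip_width: 0.0003
```

```bash
python3 -c "
from h import *
togo([.5578,.1285,.035],.167)"
```

```text
t 3.325 pos [0.5758 0.1197 0.0551] yaxis heading 0.16118681122028328 q [0.0147 0.7023 1.6802 0.0012 0.7236 1.4236] F [-0.0099 -0.519   0.0082]
shift now cm [ 1.945  -1.7027 -1.1622] shift in goal axes cm [ 2.0087 -1.6263 -1.1631] rotvec [-0.0059  0.0045 -0.0352]
```

arm_command(
  plan=[
    [0.3,-1.5,-0.65,0,0,-0.035,0],
    [0,0,0,0,0,0,0],
    [0.5,0,0,0,0,0,0],
    [0.3,0,0,0,0,0,0],
    [0,0,0,0,0,0,0],
  ],
)

```text
time: 3.95
position: [0.5604, 0.1241, 0.0456]
tool_rot: [0.458, 0.537, -0.459, 0.541]
ft_force: [0.6, 0.2, 0.3]
grip_width: 0.0005
```

```bash
python3 -c "
from h import *
togo([.5578,.1285,.035],.167)"
```

```text
t 3.95 pos [0.5604 0.1241 0.0456] yaxis heading 0.1611886147822647 q [ 0.0258  0.7142  1.6943 -0.0071  0.7299  1.4407] F [0.6497 0.1553 0.2582]
shift now cm [ 1.0568 -0.1902 -0.4833] shift in goal axes cm [ 1.0597 -0.1848 -0.4789] rotvec [-0.0058  0.0051 -0.0025]
```

Good: it is 4.8 mm behind the axis. Now I descend to contact.

arm_command(
  plan=[
    [0.5,0,0,0,0,0,0],
    [0.3,0,0,0,0,0,0],
    [0.1,0,0,0,0,0,0],
    [0.1,0,0,0,0,0,0],
  ],
)

```text
time: 4.45
position: [0.5606, 0.1239, 0.035]
tool_rot: [0.458, 0.537, -0.459, 0.541]
ft_force: [-1.2, -1.2, 7.5]
grip_width: 0.0004
```

```bash
python3 -c "
from h import *
togo([.5578,.1285,.035],.167)"
```

```text
t 4.45 pos [0.5606 0.1239 0.035 ] yaxis heading 0.16107675998014437 q [ 0.0255  0.7322  1.6973 -0.0074  0.709   1.4409] F [-1.2419 -1.2145  7.5463]
shift now cm [-0.0045 -0.2035 -0.5009] shift in goal axes cm [-0.0014 -0.2005 -0.5021] rotvec [-0.0059  0.0052 -0.0024]
```

arm_command(
  plan=[
    [0.03,0,-0.3,0,0,0,0],
    [0.05,0,-0.3,0,0,0,0],
    [0.05,0,-0.3,0,0,0,0],
    [0.05,0,-0.3,0,0,0,0],
    [0.05,0,-0.3,0,0,0,0],
    [0.03,0,0,0,0,0,0],
  ],
)

```text
time: 5.2
position: [0.5579, 0.1391, 0.0353]
tool_rot: [0.457, 0.537, -0.459, 0.541]
ft_force: [-0.0, 0.2, 5.0]
grip_width: 0.0007
```

```bash
python3 -c "
from h import *
togo([.5578,.1285,.035],.167)"
```

```text
t 5.2 pos [0.5579 0.1391 0.0353] yaxis heading 0.16158411961718203 q [ 0.053   0.7322  1.6951 -0.0084  0.7109  1.4686] F [-0.0391  0.1629  5.0265]
shift now cm [ 0.0379 -0.1792  1.0438] shift in goal axes cm [ 0.0323 -0.1848  1.0431] rotvec [-0.0054  0.0058 -0.0027]
```

arm_command(
  plan=[
    [-1,0,0,0,0,0,0],
    [-4,0,0,0,0,0,0],
    [-3,-3,0,0,0,0,0],
    [0,-3,0,0,0,0,0],
    [0,0,0,0,0,0,0],
    [0,0,0,0,0,0,0],
  ],
)

```text
time: 5.95
position: [0.5008, 0.1297, 0.1187]
tool_rot: [0.459, 0.535, -0.457, 0.542]
ft_force: [-0.1, -0.1, 0.5]
grip_width: 0.0002
```

```bash
python3 meas.py w3
```

```text
yel px ((315.3403625488281, 140.1556396484375), (74.13465881347656, 36.795654296875), 88.75463104248047)
0.019 box [[0.5844119884189346, 0.15881523731111713], [0.5899963522344283, 0.12854493804558434], [0.5278565975220328, 0.11673595634356372], [0.522168746151272, 0.14774485879645424]] c [0.5561 0.138  0.019 ]
0.035 box [[0.5831650553480853, 0.1577144642709004], [0.5884088409681201, 0.1292902846781675], [0.5300588546564663, 0.11820150706942645], [0.5247178929619327, 0.14731924404859478]] c [0.5566 0.1381 0.035 ]
crop off 267 88
t 6.0 pos [0.5004 0.1297 0.1184] yaxis heading 0.160829697157488 q [ 0.0403  0.5386  1.8046 -0.0073  0.7895  1.4554] F [-0.3958  1.2087  0.3602]
shift now cm [8.3896 5.6111 0.016 ] shift in goal axes cm [8.3432 5.6791 0.0917] rotvec [-0.0042  0.0062 -0.0082]
```

View pics/w3c.png

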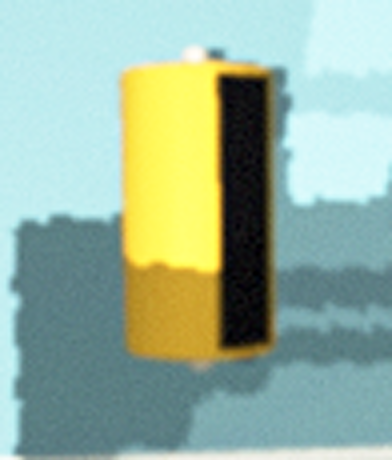

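arm_command(
  plan=[
    [0,3,0.55,-0.02,0,0,0],
    [2,1.6,0,0,0,0,0],
    [3,0,0,0,0,0,0],
    [1,0,0,0,0,0,0],
    [0,0,0,0,0,0,0],
    [0,0,0,0,0,0,0],
  ],
)

```text
time: 6.75
position: [0.5553, 0.1322, 0.0564]
tool_rot: [0.455, 0.538, -0.451, 0.548]
ft_force: [0.2, 0.3, 0.8]
grip_width: 0.0002
```

```bash
python3 -c "
from h import *
togo([.556,.1375,.035],.18)"
```

```text
t 6.75 pos [0.5553 0.1322 0.0564] yaxis heading 0.18120034131986826 q [ 0.0407  0.6908  1.7074 -0.0074  0.7289  1.4358] F [0.1811 0.2918 0.8088]
shift now cm [ 2.1374  0.1363 -0.5258] shift in goal axes cm [ 2.1389  0.1651 -0.5112] rotvec [ 0.0012  0.0069 -0.0137]
```

arm_command(
  plan=[
    [1,0.1,0.05,0,0,-0.01,0],
    [0.6,0,0,0,0,0,0],
    [0.3,0,0,0,0,0,0],
    [0.15,0,0,0,0,0,0],
    [0.1,0,0,0,0,0,0],
  ],
)

```text
time: 7.38
position: [0.5577, 0.1318, 0.0354]
tool_rot: [0.453, 0.54, -0.453, 0.547]
ft_force: [0.4, -0.3, 0.7]
grip_width: 0.0003
```

```bash
python3 -c "
from h import *
togo([.556,.1375,.035],.18)"
```

```text
t 7.375 pos [0.5577 0.1318 0.0354] yaxis heading 0.18117285047300904 q [ 0.0407  0.7297  1.7031 -0.01    0.7015  1.4379] F [ 0.3811 -0.2963  0.6666]
shift now cm [ 0.0359 -0.0653 -0.5908] shift in goal axes cm [ 0.0407 -0.0658 -0.5905] rotvec [ 0.0011  0.0074 -0.0064]
```

arm_command(
  plan=[
    [0.1,0,0,0,0,0,0],
    [0.04,0,-0.3,0,0,0,0],
    [0.05,0,-0.3,0,0,0,0],
    [0.05,0,-0.3,0,0,0,0],
    [0.05,0,-0.3,0,0,0,0],
    [0.05,0,-0.3,0,0,0,0],
    [0.05,0,-0.3,0,0,0,0],
    [0.05,0,-0.3,0,0,0,0],
    [0.03,0,-0.1,0,0,0,0],
    [0.03,0,0,0,0,0,0],
  ],
)

```text
time: 8.62
position: [0.5536, 0.155, 0.0352]
tool_rot: [0.453, 0.539, -0.452, 0.548]
ft_force: [-0.8, -1.2, 6.0]
grip_width: 0.0006
```

```bash
python3 -c "
from h import *
togo([.5577,.1318,.035],.18)"
```

```text
t 8.625 pos [0.5536 0.155  0.0352] yaxis heading 0.1827560616033576 q [ 0.0826  0.7311  1.6997 -0.0116  0.7014  1.4795] F [-0.7898 -1.182   6.0128]
shift now cm [ 0.0368 -0.0225  2.3499] shift in goal axes cm [ 0.0174 -0.0159  2.3502] rotvec [ 0.0027  0.0084 -0.0086]
```

Dragged 23.5 mm. Now I lift and look.

arm_command(
  plan=[
    [-1,0,0,0,0,0,0],
    [-4,0,0,0,0,0,0],
    [-3,-3,0,0,0,0,0],
    [0,-3,0,0,0,0,0],
    [0,0,0,0,0,0,0],
    [0,0,0,0,0,0,0],
  ],
)

```text
time: 9.38
position: [0.4961, 0.1445, 0.1176]
tool_rot: [0.454, 0.538, -0.451, 0.549]
ft_force: [0.5, -0.1, 1.1]
grip_width: 0.0004
```

```bash
python3 meas.py w4; python3 -c "
from h import *
p=cv2.imread('pics/w4.png');cv2.imwrite('pics/w4d.png',cv2.resize(p[60:215,240:400],None,fx=4,fy=4,interpolation=2))"
```

```text
yel px ((321.4690246582031, 138.456787109375), (36.523651123046875, 75.1319351196289), 1.2188751697540283)
0.019 box [[0.5200955256394548, 0.1592576872164088], [0.5831105265806313, 0.16922655971027256], [0.5881343828032687, 0.13914554873955154], [0.5250525816672469, 0.12847896570058936]] c [0.5541 0.149  0.019 ]
0.035 box [[0.5224186252188995, 0.1591308662609185], [0.5815789483735169, 0.168489934886097], [0.5862954913105074, 0.14024900331003184], [0.5270724541821566, 0.13023490364938708]] c [0.5543 0.1495 0.035 ]
crop off 273 86
t 9.425 pos [0.4957 0.1445 0.1173] yaxis heading 0.1819476008678345 q [ 0.0712  0.5385  1.8106 -0.01    0.7785  1.4672] F [-0.3581 -0.0428  0.3911]
shift now cm [8.3136 5.752  0.4963] shift in goal axes cm [8.2322 5.8702 0.4679] rotvec [ 0.0169  0.0084 -0.0133]
```

View pics/w4d.png

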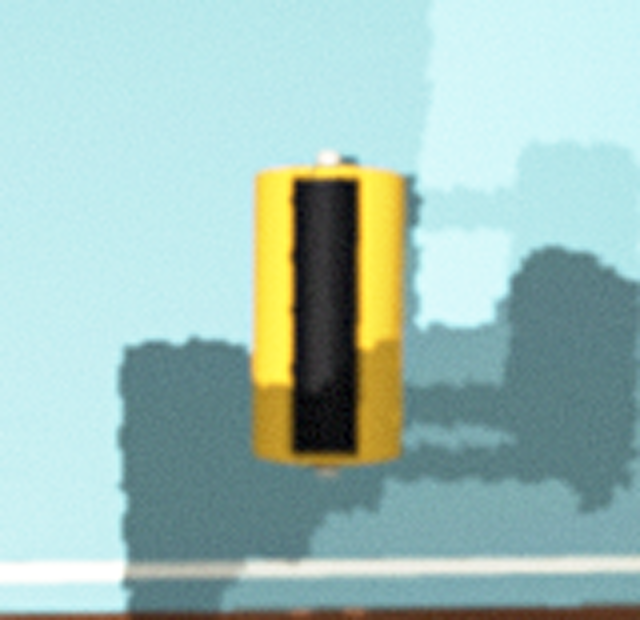

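The stripe is on top: stripe middle at 325 against cylinder middle 328 in the crop, about 2° off. Next is the key.

```bash
python3 -c "
from h import *
k=plane('top',[[380.5,204]],.06)[0];print(k)
togo([k[0]-.05,k[1],.13],.182)"
```

```text
[ 0.5104 -0.1653  0.06  ]
t 9.425 pos [0.4957 0.1445 0.1173] yaxis heading 0.1819476008678345 q [ 0.0712  0.5385  1.8106 -0.01    0.7785  1.4672] F [-0.3581 -0.0428  0.3911]
shift now cm [-1.1326 -9.053  29.8394] shift in goal axes cm [-1.2678 -9.0721 29.8281] rotvec [-0.0001  0.0086 -0.0132]
```

arm_command(
  plan=[
    [-2,-0.5,2,0,0,-0.01,0],
    [0,-1.5,4.5,0,0,0,0],
    [0,-1.5,5,0,0,0,0],
    [0,-1.5,5,0,0,0,0],
    [0,-1.5,5,0,0,0,0],
    [0,-1.5,4,0,0,0,0],
    [0,-0.5,2,0,0,0,0],
    [0,0,0,0,0,0,0],
    [0,0,0,0,0,0,0],
  ],
)

```text
time: 10.55
position: [0.4741, -0.1532, 0.1374]
tool_rot: [0.453, 0.537, -0.452, 0.55]
ft_force: [0.9, 1.4, -0.0]
grip_width: 0.0003
```

```bash
python3 - <<'E'
from h import *
o=robot.get_obs();p,d=optics.camera("wrist");cv2.imwrite("pics/w5.png",p)
togo([.5104,-.1653,.06],.182)
E
```

```text
t 10.6 pos [ 0.4742 -0.1531  0.1374] yaxis heading 0.18383187627549924 q [-0.5359  0.484   1.8431 -0.0021  0.7958  0.8526] F [0.1995 0.2526 0.2967]
shift now cm [7.8117 3.2335 1.7587] shift in goal axes cm [7.7448 3.3379 1.8571] rotvec [ 0.0017  0.0134 -0.013 ]
```

View pics/w5.png

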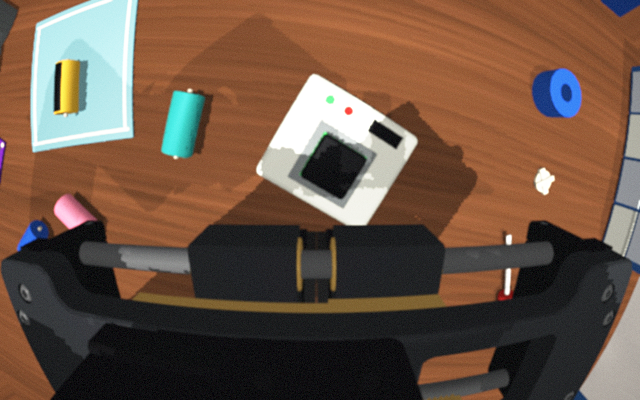

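The wrist view shows the key at (334,166) on the white console. The capacitor is undisturbed on the mat at (67,88), seen obliquely.

```bash
python3 - <<'E'
from h import *
p=cv2.imread("pics/w5.png");k=cv2.inRange(cv2.cvtColor(p,cv2.COLOR_BGR2HSV),(0,0,0),(180,255,75));k[:,:280]=0;k[:,395:]=0;k[:125]=0;k[208:]=0
k=cv2.morphologyEx(k,cv2.MORPH_OPEN,np.ones((5,5)))
r=cv2.minAreaRect(blob(k,(334,166)));print(r);o=robot.get_obs()
b=plane("wrist",cv2.boxPoints(r),.06,o);print(b,b.mean(0));togo(b.mean(0),.184)
E
```

```text
((333.2584228515625, 166.78652954101562), (50.03190231323242, 51.09189987182617), 32.00538635253906)
[[ 0.5011 -0.1358  0.06  ]
 [ 0.5382 -0.1503  0.06  ]
 [ 0.5242 -0.187   0.06  ]
 [ 0.4861 -0.1727  0.06  ]] [ 0.5124 -0.1615  0.06  ]
t 10.6 pos [ 0.4742 -0.1531  0.1374] yaxis heading 0.18383187627549924 q [-0.5359  0.484   1.8431 -0.0021  0.7958  0.8526] F [0.1995 0.2526 0.2967]
shift now cm [7.8106 3.5001 1.4171] shift in goal axes cm [7.7448 3.6009 1.5222] rotvec [-0.0003  0.0134 -0.013 ]
```

arm_command(
  plan=[
    [2,1.8,0.7,0,0.01,-0.01,0],
    [2,1.4,0.6,0,0,0,0],
    [1.5,0,0,0,0,0,0],
    [0,0,0,0,0,0,0],
    [0,0,0,0,0,0,0],
  ],
)

```text
time: 11.22
position: [0.5088, -0.1546, 0.0815]
tool_rot: [0.45, 0.545, -0.45, 0.546]
ft_force: [-0.2, -0.3, 0.4]
grip_width: 0.0001
```

```bash
python3 -c "
from h import *
togo([.5122,-.162,.06],.184)"
```

```text
t 11.225 pos [ 0.5088 -0.1546  0.0815] yaxis heading 0.19121440553384364 q [-0.5051  0.6176  1.7863 -0.0004  0.7359  0.8747] F [-0.2302 -0.318   0.4147]
shift now cm [2.1543 0.191  0.7872] shift in goal axes cm [2.153  0.1993 0.7887] rotvec [ 0.0072  0.0014 -0.0012]
```

arm_command(
  plan=[
    [0.8,0.2,0.8,0,0,0,0],
    [0.5,0,0,0,0,0,0],
    [0.3,0,0,0,0,0,0],
    [0.2,0,0,0,0,0,0],
    [0,0,0,0,0,0,0],
  ],
)

```text
time: 11.85
position: [0.5124, -0.1631, 0.0637]
tool_rot: [0.45, 0.544, -0.45, 0.547]
ft_force: [0.0, -0.0, 0.7]
grip_width: 0.0002
```

```bash
python3 -c "
from h import *
togo([.5122,-.162,.06],.184)"
```

```text
t 11.85 pos [ 0.5124 -0.1631  0.0637] yaxis heading 0.19045691592149483 q [-0.5158  0.6532  1.7814 -0.0004  0.7032  0.8648] F [ 0.0309 -0.0089  0.6571]
shift now cm [ 0.3744 -0.002  -0.1092] shift in goal axes cm [ 0.3747 -0.0017 -0.1082] rotvec [ 0.0065  0.0026 -0.0027]
```

arm_command(
  plan=[
    [0.3,0,0,0,0,0,0],
    [0.2,0,0,0,0,0,0],
    [0.2,0,0,0,0,0,0],
    [0.2,0,0,0,0,0,0],
    [0,0,0,0,0,0,0],
  ],
)

```text
time: 12.48
position: [0.5126, -0.1631, 0.0551]
tool_rot: [0.45, 0.544, -0.45, 0.547]
ft_force: [-0.7, -0.3, 4.1]
grip_width: 0.0006
```

```bash
python3 -c "
from h import *
togo([.5122,-.162,.052],.19)"
```

```text
t 12.475 pos [ 0.5126 -0.1631  0.0551] yaxis heading 0.19084094775754276 q [-0.5157  0.6685  1.7851 -0.0007  0.6835  0.8648] F [-0.7171 -0.2992  4.0579]
shift now cm [ 0.3107 -0.0185 -0.1194] shift in goal axes cm [ 0.3111 -0.0176 -0.1184] rotvec [ 0.0008  0.0032 -0.0031]
```

arm_command(
  plan=[
    [0.15,0,0.1,0,0,0,0],
    [0.15,0,0,0,0,0,0],
    [0.05,0,0,0,0,0,0],
  ],
)

```text
time: 12.85
position: [0.5126, -0.1635, 0.0519]
tool_rot: [0.45, 0.544, -0.45, 0.547]
ft_force: [-0.8, 0.7, 4.4]
grip_width: 0.0006
```

```bash
python3 - <<'E'
from h import *
f=[]
for i in range(12):
    p,d=optics.camera("scene" if i else "wrist")
    if i==0: cv2.imwrite("pics/w6.png",p)
    o=robot.get_obs();f.append([o["position"][2],o["ft_force"][2]])
f=np.array(f);print(f[:,0],f.mean(0))
cv2.imwrite("pics/s6.png",cv2.resize(p[140:290,240:430],None,fx=4,fy=4,interpolation=2))
togo([.5122,-.162,.052],.19)
E
```

```text
[0.0519 0.0519 0.0519 0.0519 0.0519 0.052  0.052  0.0519 0.0519 0.052
 0.052  0.052 ] [0.0519 5.5032]
t 13.45 pos [ 0.5126 -0.1635  0.052 ] yaxis heading 0.1906190570604324 q [-0.5167  0.6743  1.7857  0.0003  0.6777  0.8633] F [-1.0416  1.508   6.2558]
shift now cm [-0.0044 -0.0115 -0.157 ] shift in goal axes cm [-0.004  -0.0116 -0.157 ] rotvec [ 0.0006  0.0024 -0.0031]
```

View pics/s6.png

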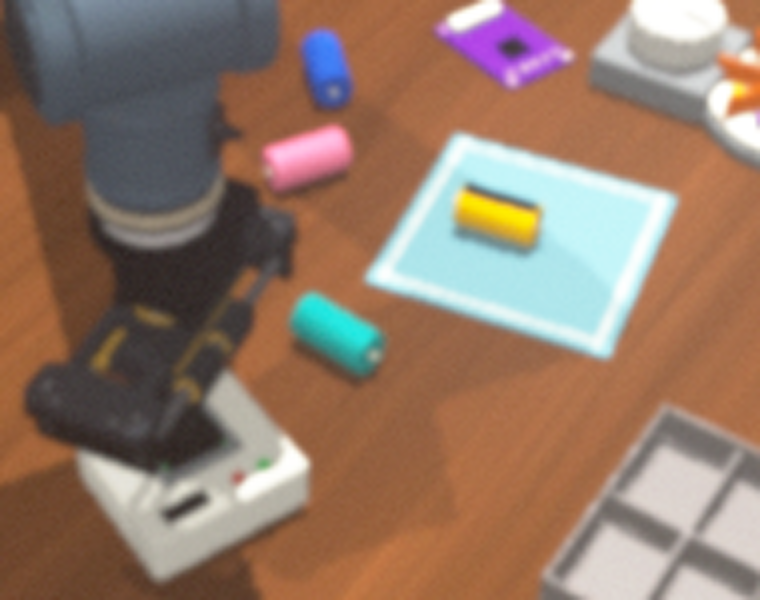

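```bash
python3 -c "
from h import *
print(workorder.hand_in());togo([.5122,-.162,.052],.19)"
```

```text
the job is handed in; nothing more can be done
None
the job is handed in; nothing more can be done
```

The job is handed in, with the fingers still holding the key half way down. The hand-in gave no verdict.

- **Capacitor:** I rolled the yellow capacitor in two drags of its top, about 20 mm in all. It was never lifted. In the close wrist view its stripe sits within about 2–3° of straight up. The last scene picture agrees and shows it lying on the mat, well inside the border.
- **Key:** The shut fingers hold the key steadily at TCP z = 0.052 m, about 8 mm of travel. The force averaged 5.5 N, which fits the spring at half way. It had held there for 0.6 s before the hand-in, at 13.5 s on the clock.
- **Other parts:** I planned no contact with the bystanders, the carousel or the knob. I did not measure their positions again at the end.
- **Checks:** None of the final checks failed. The top and wrist cameras put the key's centre about 4 mm apart, and I used the closer wrist view. The green band was not visible under the gripper, so the travel comes from the tool height and force only.

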